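Slide the ink bottle home in the stamp caddy

ROBOT

A 7-joint arm with a two-finger parallel gripper is mounted at the origin on a cart in front of the work surface, level with it; the furniture and walls round the work are solid. World frame = base frame: x ahead of the robot, y to its left, z up, the work surface at z = 0. Lengths are in m, angles in rad, forces in N, time in s.
With the tool pointing down it reaches from about 0.425 to 0.875 m from the base axis. Payload 9.9 kg.
Tool frame: the origin (TCP) lies at the very end of the fingers, on their centre line; the grasp point (between the pads) lies 19 mm behind it; x points along the fingers, y is the direction in which the jaws open and shut, and the axes are right-handed (so a half turn about x gives the same grasp; the last joint's range is limited). The gripper opens to 85 mm and grips with 20 to 120 N. Pads are 22 mm wide; open, the fingers measure 114 mm over their backs; the gripper's body (76 mm by 85 mm) begins 54 mm behind the grasp point. The pads swing forward as they close: fully open they stand 13 mm farther back than shut.
Start: joints at [1.104, 0.576, 0.025, 1.437, -0.015, 1.129, -0.057], TCP at [0.252, -0.626, 0.231] pointing down, gripper open.
Joint ranges: [-2.76, 2.76], [-0.34, 2.15], [-1.52, 1.57], [0.19, 2.46], [-1.09, 4.23], [0.17, 1.99], [-2.82, 2.82]. Speed limits (rad/s): [2.22, 2.22, 3.01, 3.01, 3.14, 3.14, 3.14].

INTERFACE

Orientations are given as a 3x3 rotation matrix whose columns are the frame's x, y, z axes.
In Python, from rig import r, vision gives the robot as it stands.
- The arm moves only by the shell command python3 -m jog 'ROWS' [FORCE]. ROWS is JSON, a list of rows, each an object of numbers: "dx", "dy", "dz": the shift along the tool's x, y, z in mm; "rx", "ry", "rz": the turn, a rotation vector about the tool's x, y, z in degrees; "grip": the closure, from -1 (fully open) to 1 (shut). A call has 1 to 8 rows; each row shifts and turns the commanded pose from where the row before left it, along the tool's axes as they then stand; what a row does not reach is not made up. A row lasts 1/12 s, in which the tool goes at most 41.7 mm and 7.16 degrees, less where a joint would pass 70% of its speed; a pose out of reach is approached as far as the arm can. A call with a gripper value outside its range is refused whole. The fingers move at their own pace and stop on an object; FORCE is the grip in N (left out, the last holds). Time passes only in rows, so rows that do not move let the fingers close. It gives the time, the measured TCP pose, the force and the opening at its end, in the units of the state.
- r.observe(): the state, without advancing time (a new reading comes with each control period).
- vision.snapshot(name): name is "scene" or "top" or "wrist"; returns the picture (420x560x3 uint8, red, green, blue); there is no depth.
- vision.get_calibration(name): a dict with "fx", "fy", "cx", "cy" (pixels), "k1" (the pictures are not rectified: a ray, as slopes to the right and down, at radius r is drawn at 1 + k1 r^2 times it, then the intrinsics apply), "eye" and "rotation" of the camera in the world; the wrist camera has in their place "T_tool_cam" (4x4, takes a point from camera to tool coordinates, whose origin is the TCP and whose axes are the tool frame's). Camera axes: x right, y up, looking along -z (the intrinsics and any distortion apply to the point x, -y, -z); pixel columns grow to the right and rows downward; lengths in m; the calibration is good to about 2 mm. A picture is of the moment at which its call begins: read the wrist's pose just before it. get_calibration takes no time and is no camera call.
- r.close_job(): hands the job in, once; it reports no verdict.
The state is a dict: "t": time; "qpos": joint angles; "dq": joint speeds; "joint_efforts": joint torques, N m; "tcp_pos": TCP position; "eef_rot": TCP orientation; "wrist_force": force on the tool from outside, world axes, zero at the start; "ft_torque": the same for the moment, N m; "opening": finger opening in m.
Only numpy, scipy, OpenCV 4.12 (cv2) and the standard library are available. Lean on these libraries where they do the work, as an engineer would, in place of code of your own. Each camera call takes 0.05 s, during which the arm holds its last target.

TASK

Put the stamp ink bottle back in its place in the grey stamp caddy: push it low on its body with the fingertips so that it slides, standing, across the desk and into the caddy's open front bay until it rests against the bay's back wall. Do not lift it or let it tip over, and leave the glue stick and the other things on the desk where they are.

Things in the scene. Friction and masses are not known exactly. Their poses are not given: they have to be found in the camera images.
- ink_bottle: loose white stamp ink bottle, 82 mm tall, about 0.08 kg, standing on the desk: round body 33 mm in diameter up to 60 mm height, shoulder and a narrow pointed nozzle cap (16 mm across) above it. Origin: centre of its underside, z up. It tips if pushed high; pushed within about 12 mm of the desk it slides.
- caddy: grey plastic stamp caddy, fixed, 122 mm deep (x) by 110 mm wide (y), walls 28 mm high. Origin: on the desk below its middle; x points from its open front to its back, away from the robot. The bay in its front is 46 mm wide, centred on y = 0, between two cheeks with rounded inner corners (fronts at x = -58 mm); back wall at x = -36 mm; no floor, the bottle slides on the desk.
- bay (a point): where the centre of the bottle's underside is when the bottle is home: on the desk, in the middle of the bay, 16.5 mm in front of its back wall; axes as the caddy's, x runs into the bay. A bottle that is home stands out 11 mm before the cheeks. Two wooden hand stamps, fixed, stand in the tray behind the bay, tops 71 mm above the desk, 40 mm and more behind its back wall.
- glue_stick: loose glue stick standing on the desk, a plain straight cylinder 28 mm in diameter and 91 mm tall, with a white cap as wide as its body. To be left alone. Origin: centre of its underside.
- clip_tub: loose round dark tub of paper clips, 62 mm in diameter, 36 mm tall. To be left alone. Origin: centre of its underside.
- stapler: loose stapler, 34 x 139 x 52 mm. To be left alone. Origin: centre of its underside.
- mug: loose white mug, 92 mm in diameter, 127 mm with its handle, 95 mm tall. To be left alone. Origin: centre of its underside.
Mind the look-alikes: they are no part of the job. Leave any red look-alike of the ink_bottle alone.

How it is judged:
At the end, for the whole second after the job is handed in: The bottle stands upright (within 0.1 rad) and still on the desk in the bay, its centre no more than 6 mm short of the home point and within 11 mm of it in all (x of ink_bottle in the frame of bay above -0.006 m and horizontal distance between ink_bottle and bay below 0.011 m and angle between ink_bottle's own z axis and vertical below 0.1 rad and height (world z) of ink_bottle below 0.005 m and linear speed of ink_bottle below 0.02 m/s); the robot touches nothing.
It fails at once if the ink bottle is lifted off the desk (height (world z) of ink_bottle above 0.012 m).
It fails at once if the ink bottle tips over (angle between ink_bottle's own z axis and vertical above 0.4 rad).
It fails at once if the glue stick is moved or knocked over (distance of glue_stick from where it was at the start of the episode above 0.015 m or angle between glue_stick's own z axis and vertical above 0.3 rad).
It fails at once if the clip tub, stapler or mug is moved (distance of any of clip_tub, stapler, mug from where it was at the start of the episode above 0.02 m).
It also fails if it takes over 56 s, if anything falls off the work surface, if the arm or the gripper's body presses on something with over 40 N, if the wrist force passes 120 N, or if a joint passes its speed limit or range.

## Working session

There is one attempt and no reset: what is moved stays moved. The work goes in short steps, Python scripts to look and compute and a shell command to move; the robot and the scene stay as the last step left them, time stands still between calls to the robot, and variables do not carry over. Pictures are saved under pics/ and viewed, and the job is handed in when it is done.

```bash
mkdir -p pics
cat > h.py <<'E'
import numpy as np,cv2
from rig import r,vision
def snap(n,f):
    im=vision.snapshot(n); cv2.imwrite('pics/'+f+'.png',im[:,:,::-1]); return im
def ray(n,u,v,st=None):
    c=vision.get_calibration(n)
    p=np.array([(u-c['cx'])/c['fx'],(v-c['cy'])/c['fy']]);q=p.copy()
    for _ in range(30): q=p/(1+c['k1']*(q@q))
    d=np.array([q[0],-q[1],-1.0])
    if n=='wrist':
        T=np.array(c['T_tool_cam']);R=np.array(st['eef_rot'])
        return np.array(st['tcp_pos'])+R@T[:3,3],R@T[:3,:3]@d
    return np.array(c['eye']),np.array(c['rotation'])@d
def onz(n,u,v,z=0,st=None):
    o,d=ray(n,u,v,st); return o+d*(z-o[2])/d[2]
E
python3 - <<'E'
from h import *
s=r.observe();print({k:np.round(v,3).tolist() for k,v in s.items()})
for n in('scene','top','wrist'):snap(n,n+'0')
for n in('scene','top','wrist'):print(n,vision.get_calibration(n))
E
```

```text
{'t': 0.0, 'qpos': [1.104, 0.577, 0.025, 1.438, -0.015, 1.129, -0.057], 'dq': [-0.001, 0.001, -0.002, 0.0, -0.001, -0.0, 0.0], 'joint_efforts': [0.0, -76.577, 2.25, -28.597, 0.015, 0.012, -0.0], 'tcp_pos': [0.252, -0.626, 0.23], 'eef_rot': [[-0.001, 0.374, -0.928], [0.001, -0.928, -0.374], [-1.0, -0.002, 0.0]], 'wrist_force': [0.122, 0.634, 0.229], 'ft_torque': [-0.005, -0.033, -0.011], 'opening': 0.085}
scene {'fx': 463.0656471346425, 'fy': 463.0656471346425, 'cx': 277.96814637320836, 'cy': 213.49584023090182, 'k1': 0.031094672789454828, 'eye': array([0.01059884, 0.67100839, 0.68121964]), 'rotation': array([[-0.80256599,  0.33142484, -0.49602964],
       [-0.59614519, -0.47668526,  0.64605115],
       [-0.02233262,  0.81420436,  0.5801487 ]])}
top {'fx': 450.1105194999425, 'fy': 450.1105194999425, 'cx': 281.26517525559905, 'cy': 209.28479375703097, 'k1': -0.06684883628530973, 'eye': array([ 0.52113632, -0.06137947,  1.36678407]), 'rotation': array([[-0.02600701,  0.99892409, -0.03839654],
       [-0.99959983, -0.02555867,  0.01212183],
       [ 0.01112742,  0.03869643,  0.99918905]])}
wrist {'fx': 290.11855611641647, 'fy': 290.11855611641647, 'cx': 281.2127729540372, 'cy': 213.50555902477808, 'k1': 0.004124775361362866, 'T_tool_cam': array([[ 8.04923589e-04,  2.79000841e-01, -9.60290520e-01,
        -1.42344115e-01],
       [ 9.99999593e-01,  1.67776516e-04,  8.86953513e-04,
        -1.39316711e-03],
       [ 4.08574973e-04, -9.60290843e-01, -2.79000592e-01,
        -7.07179590e-02],
       [ 0.00000000e+00,  0.00000000e+00,  0.00000000e+00,
         1.00000000e+00]])}
```

View pics/scene0.png

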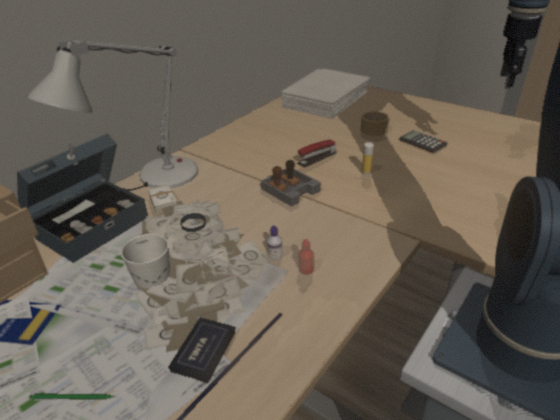

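View pics/top0.png

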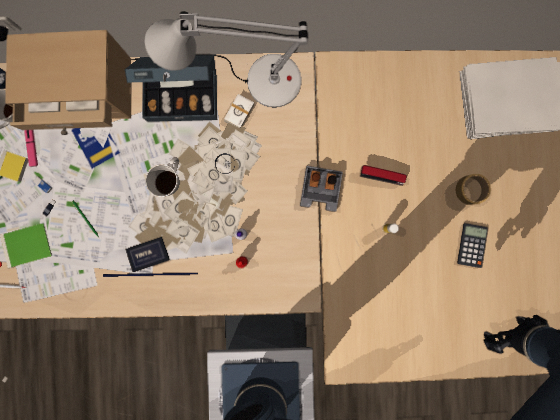

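View pics/wrist0.png

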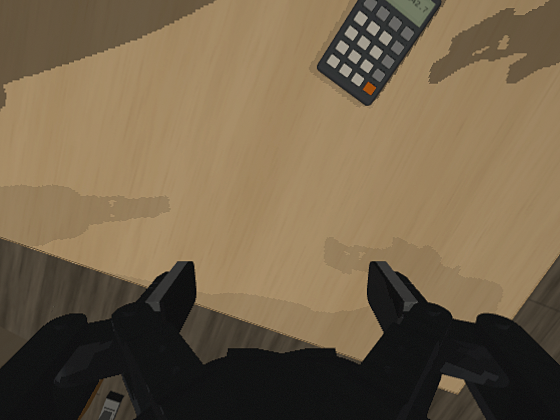

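The white bottle with the purple cap is at scene (275,243) and top (240,234), with the red look-alike just in front of it at top (242,262). The caddy is at top (322,187), the glue stick at top (393,229) and the stapler at top (385,172). I'll zoom in next.

Run:
```python
import cv2,numpy as np
a=cv2.imread('pics/top0.png')[150:280,220:350];b=cv2.imread('pics/scene0.png')[160:285,235:335]
cv2.imwrite('pics/z1.png',cv2.resize(a,None,fx=4.6,fy=4.6,interpolation=cv2.INTER_CUBIC))
cv2.imwrite('pics/z2.png',np.clip(1.6*cv2.resize(b,None,fx=4.6,fy=4.6,interpolation=cv2.INTER_CUBIC).astype(float),0,255))
from h import onz
print('cap scene->',onz('scene',274,231,.08))
for n,u,v,z in[('top',240,235,.07),('top',242,262,.07),('top',322,187,.0),('top',393,229,.09),('top',384,172,.05),('scene',274,257,0),('scene',307,271,0)]:print(n,u,v,onz(n,u,v,z).round(3))
```

```text
cap scene-> [0.49333925 0.05778727 0.08      ]
top 240 235 [0.5   0.043 0.07 ]
top 242 262 [0.422 0.04  0.07 ]
top 322 187 [ 0.638 -0.204  0.   ]
top 393 229 [ 0.506 -0.394  0.09 ]
top 384 172 [ 0.674 -0.384  0.05 ]
scene 274 257 [0.5   0.052 0.   ]
scene 307 271 [0.414 0.048 0.   ][ WARN:0@0.048] global loadsave.cpp:1063 imwrite_ Unsupported depth image for selected encoder is fallbacked to CV_8U.
```

View pics/z1.png

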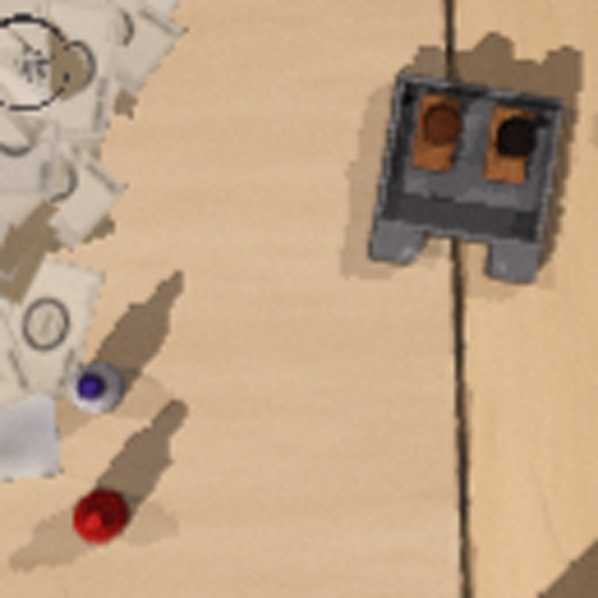

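View pics/z2.png

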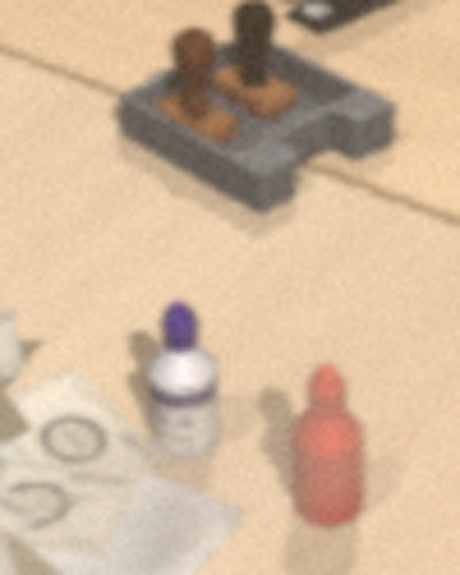

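Run:
```python
from h import *
def cen(f,lo,hi,box):
    im=cv2.imread(f'pics/{f}.png');x0,y0,x1,y1=box
    m=cv2.inRange(cv2.cvtColor(im[y0:y1,x0:x1],cv2.COLOR_BGR2HSV),lo,hi)
    n,l,s,c=cv2.connectedComponentsWithStats(m);i=1+np.argmax(s[1:,4]);print(f,s[i],c[i]+[x0,y0]);return c[i]+[x0,y0],s[i]
def tri(a,b):
    o1,d1=ray('top',*a);o2,d2=ray('scene',*b)
    A=np.stack([d1,-d2],1);t=np.linalg.lstsq(A,o2-o1,rcond=None)[0];p,q=o1+t[0]*d1,o2+t[1]*d2;return (p+q)/2,np.linalg.norm(p-q)
a,_=cen('top0',(110,80,20),(140,255,255),(225,220,255,250));b,_=cen('scene0',(110,80,20),(140,255,255),(260,220,285,238))
print('cap',tri(a,b))
a,_=cen('top0',(0,150,60),(8,255,255),(225,250,255,280));b,_=cen('scene0',(0,90,40),(10,255,255),(290,235,320,280))
print('red',tri(a,b))
for p in[(398,72),(562,100),(370,260),(535,282),(408,262),(485,275),(388,205)]:
    print(p,onz('top',220+(p[0]+.5)/4.6-.5,150+(p[1]+.5)/4.6-.5,.028).round(4))
a=cv2.imread('pics/top0.png')[165:215,295:350]
cv2.imwrite('pics/z3.png',cv2.resize(a,None,fx=12,fy=12,interpolation=cv2.INTER_NEAREST))
```

```text
top0 [12 11  6  6 24] [239.16666667 233.625     ]
scene0 [12  7  4  8 28] [273.5        230.28571429]
cap (array([0.50403627, 0.04582263, 0.0696576 ]), np.float64(5.033159426045825e-05))
top0 [ 11   6  12  12 100] [241.11 261.74]
scene0 [  9   4  15  36 393] [306.09160305 258.06361323]
red (array([0.41992046, 0.04487233, 0.03171255]), np.float64(0.000985892823715939))
(398, 72) [ 0.7025 -0.1554  0.028 ]
(562, 100) [ 0.6817 -0.2618  0.028 ]
(370, 260) [ 0.5806 -0.1338  0.028 ]
(535, 282) [ 0.5636 -0.2405  0.028 ]
(408, 262) [ 0.5786 -0.1584  0.028 ]
(485, 275) [ 0.5689 -0.2081  0.028 ]
(388, 205) [ 0.6159 -0.1465  0.028 ]
```

View pics/z3.png

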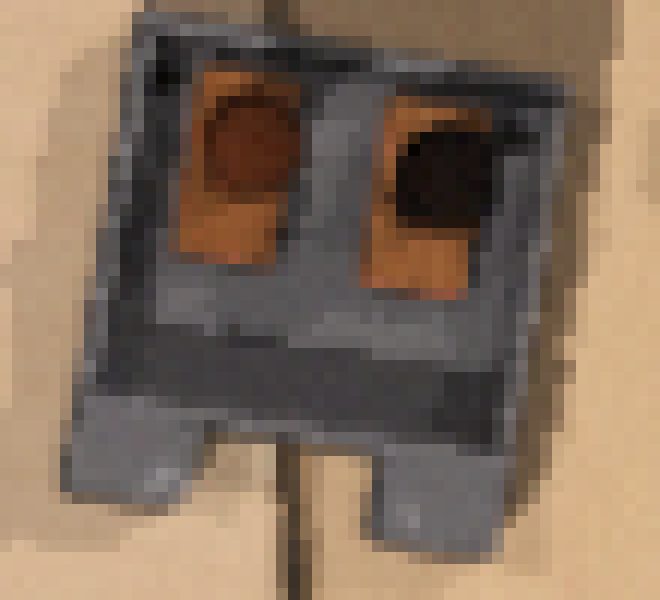

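Caddy yaw is about -10.1° and the bay point is about (0.578, -0.188). The bottle is at about (0.504, 0.046) and the red one at about (0.420, 0.045). My plan is to push along -y with the fingers 20 mm apart, so the bottle sits between them, then push along the bay axis. First I'll turn the tool and part-close the fingers.

```bash
python3 -m jog '[{"rx":-6.8,"grip":0.53},{"rx":-6.8,"grip":0.53},{"rx":-6.8,"grip":0.53},{"rx":-6.8,"grip":0.53},{"rx":-6.8,"grip":0.53},{"rx":-6.8,"grip":0.53},{"rx":-6.8,"grip":0.53},{"rx":-6.8,"grip":0.53}]' 20
python3 -m jog '[{"rx":-6.8},{"rx":-6.8},{},{}]'
python3 -c "
from h import *
s=r.observe();print(s['eef_rot'].round(3),s['qpos'].round(2))
print(onz('top',319.2,203.5,.028))"
```

```text
[[-0.001  0.374 -0.928]
 [ 0.001 -0.928 -0.374]
 [-1.    -0.001  0.   ]] [ 1.1   0.58  0.02  1.44 -0.01  1.13 -0.06]
[ 0.58694886 -0.19118059  0.028     ]invalid input at $[0]: expected keys dx, dy, dz, rx, ry, rz, grip
invalid input at $[0]: expected keys dx, dy, dz, rx, ry, rz, grip
```

All keys are required in every row.

```bash
python3 -m jog '[{"dx":0,"dy":0,"dz":0,"rx":-6.8,"ry":0,"rz":0,"grip":0.53},{"dx":0,"dy":0,"dz":0,"rx":-6.8,"ry":0,"rz":0,"grip":0.53},{"dx":0,"dy":0,"dz":0,"rx":-6.8,"ry":0,"rz":0,"grip":0.53},{"dx":0,"dy":0,"dz":0,"rx":-6.8,"ry":0,"rz":0,"grip":0.53},{"dx":0,"dy":0,"dz":0,"rx":-6.8,"ry":0,"rz":0,"grip":0.53},{"dx":0,"dy":0,"dz":0,"rx":-6.8,"ry":0,"rz":0,"grip":0.53},{"dx":0,"dy":0,"dz":0,"rx":-6.8,"ry":0,"rz":0,"grip":0.53},{"dx":0,"dy":0,"dz":0,"rx":-6.8,"ry":0,"rz":0,"grip":0.53}]' 20
python3 -m jog '[{"dx":0,"dy":0,"dz":0,"rx":-6.8,"ry":0,"rz":0,"grip":0.53},{"dx":0,"dy":0,"dz":0,"rx":-6.8,"ry":0,"rz":0,"grip":0.53},{"dx":0,"dy":0,"dz":0,"rx":0,"ry":0,"rz":0,"grip":0.53}]'
python3 -c "
from h import *
s=r.observe();print(s['eef_rot'].round(3),s['qpos'].round(2))"
```

```text
t: 0.82
tcp_pos: [0.252, -0.626, 0.2309]
eef_rot: [[-0.0, 0.973, -0.231], [0.001, -0.231, -0.973], [-1.0, -0.0, -0.0]]
wrist_force: [-1.2, -0.5, 0.5]
opening: 0.0201
t: 1.07
tcp_pos: [0.2518, -0.6261, 0.2309]
eef_rot: [[-0.0, 1.0, 0.004], [0.001, 0.004, -1.0], [-1.0, -0.0, -0.001]]
wrist_force: [0.6, -0.1, 0.1]
opening: 0.02
[[-0.     1.     0.004]
 [ 0.001  0.004 -1.   ]
 [-1.    -0.    -0.001]] [ 1.28  0.59 -0.29  1.43  0.17  1.15  0.98]
```

```bash
python3 -m jog '[{"dx":0,"dy":20,"dz":-24,"rx":0,"ry":0,"rz":0,"grip":0.53},{"dx":0,"dy":20,"dz":-24,"rx":0,"ry":0,"rz":0,"grip":0.53},{"dx":0,"dy":20,"dz":-24,"rx":0,"ry":0,"rz":0,"grip":0.53},{"dx":0,"dy":20,"dz":-24,"rx":0,"ry":0,"rz":0,"grip":0.53},{"dx":0,"dy":20,"dz":-24,"rx":0,"ry":0,"rz":0,"grip":0.53},{"dx":0,"dy":20,"dz":-24,"rx":0,"ry":0,"rz":0,"grip":0.53},{"dx":0,"dy":20,"dz":-24,"rx":0,"ry":0,"rz":0,"grip":0.53},{"dx":0,"dy":20,"dz":-24,"rx":0,"ry":0,"rz":0,"grip":0.53}]'
python3 -m jog '[{"dx":0,"dy":11.5,"dz":-34,"rx":0,"ry":0,"rz":0,"grip":0.53},{"dx":0,"dy":11.5,"dz":-34,"rx":0,"ry":0,"rz":0,"grip":0.53},{"dx":0,"dy":11.5,"dz":-34,"rx":0,"ry":0,"rz":0,"grip":0.53},{"dx":0,"dy":11.5,"dz":-34,"rx":0,"ry":0,"rz":0,"grip":0.53},{"dx":0,"dy":11.5,"dz":-34,"rx":0,"ry":0,"rz":0,"grip":0.53},{"dx":0,"dy":11.5,"dz":-34,"rx":0,"ry":0,"rz":0,"grip":0.53},{"dx":0,"dy":11.5,"dz":-34,"rx":0,"ry":0,"rz":0,"grip":0.53},{"dx":0,"dy":11.5,"dz":-34,"rx":0,"ry":0,"rz":0,"grip":0.53}]'
python3 -m jog '[{"dx":0,"dy":0,"dz":-34,"rx":0,"ry":0,"rz":0,"grip":0.53},{"dx":0,"dy":0,"dz":-34,"rx":0,"ry":0,"rz":0,"grip":0.53},{"dx":0,"dy":0,"dz":-34,"rx":0,"ry":0,"rz":0,"grip":0.53},{"dx":0,"dy":0,"dz":-34,"rx":0,"ry":0,"rz":0,"grip":0.53},{"dx":0,"dy":0,"dz":-34,"rx":0,"ry":0,"rz":0,"grip":0.53},{"dx":0,"dy":0,"dz":-34,"rx":0,"ry":0,"rz":0,"grip":0.53},{"dx":0,"dy":0,"dz":-34,"rx":0,"ry":0,"rz":0,"grip":0.53},{"dx":0,"dy":0,"dz":-34,"rx":0,"ry":0,"rz":0,"grip":0.53}]'
python3 - <<'E'
from h import *
s=r.observe();print(s['t'],s['tcp_pos'].round(4),s['eef_rot'].round(3).tolist(),s['qpos'].round(2))
snap('wrist','w1');snap('scene','s1');snap('top','t1')
E
```

```text
t: 1.73
tcp_pos: [0.413, -0.4331, 0.2313]
eef_rot: [[-0.0, 1.0, -0.006], [0.0, -0.006, -1.0], [-1.0, -0.0, -0.0]]
wrist_force: [-0.2, -0.1, 0.2]
opening: 0.0202
t: 2.4
tcp_pos: [0.5049, -0.1608, 0.2314]
eef_rot: [[0.0, 1.0, -0.006], [0.0, -0.006, -1.0], [-1.0, 0.0, -0.0]]
wrist_force: [1.4, -0.0, -0.1]
opening: 0.0204
t: 3.07
tcp_pos: [0.5047, 0.1111, 0.2314]
eef_rot: [[0.0, 1.0, -0.006], [0.0, -0.006, -1.0], [-1.0, 0.0, -0.0]]
wrist_force: [1.3, 0.1, 0.5]
opening: 0.02
3.0667 [0.5047 0.1111 0.2314] [[0.0, 1.0, -0.006], [0.0, -0.006, -1.0], [-1.0, 0.0, -0.0]] [ 0.02  0.36 -0.46  1.84  0.19  0.98 -0.52]
```

View pics/w1.png

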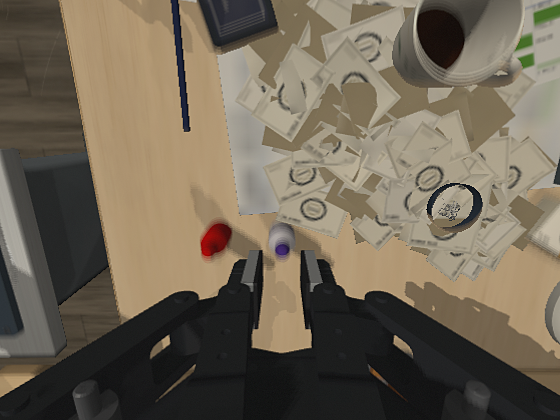

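View pics/s1.png

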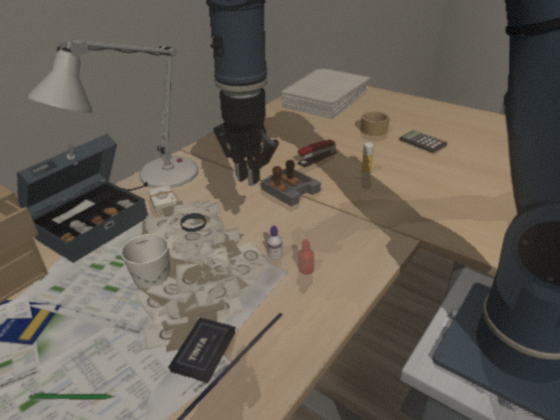

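View pics/t1.png

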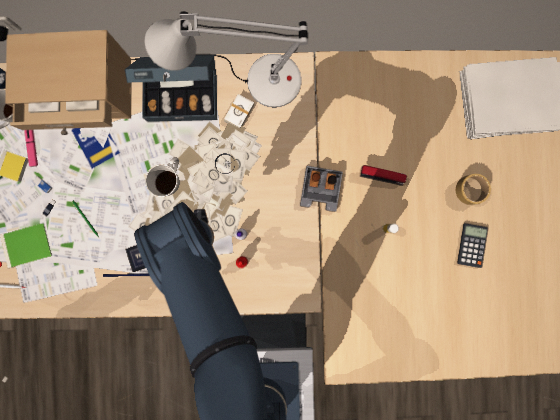

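In the wrist view the bottle is centred between the fingers at column 282, with its cap at row 250, so x is aligned. The red one is clear to the left at (215,240). Upright, the gripper body would sit right over the nozzle (79 mm against 82 mm), so I'll tilt the tool 20° so the tips lead, then descend.

```bash
python3 -m jog '[{"dx":0,"dy":0,"dz":0,"rx":0,"ry":-6.7,"rz":0,"grip":0.53},{"dx":0,"dy":0,"dz":0,"rx":0,"ry":-6.7,"rz":0,"grip":0.53},{"dx":0,"dy":0,"dz":0,"rx":0,"ry":-6.6,"rz":0,"grip":0.53},{"dx":0,"dy":0,"dz":0,"rx":0,"ry":0,"rz":0,"grip":0.53}]'
python3 -m jog '[{"dx":25,"dy":0,"dz":-9.1,"rx":0,"ry":0,"rz":0,"grip":0.53},{"dx":29,"dy":0,"dz":-10.6,"rx":0,"ry":0,"rz":0,"grip":0.53},{"dx":29,"dy":0,"dz":-10.6,"rx":0,"ry":0,"rz":0,"grip":0.53},{"dx":29,"dy":0,"dz":-10.6,"rx":0,"ry":0,"rz":0,"grip":0.53},{"dx":29,"dy":0,"dz":-10.6,"rx":0,"ry":0,"rz":0,"grip":0.53},{"dx":29,"dy":0,"dz":-10.6,"rx":0,"ry":0,"rz":0,"grip":0.53},{"dx":20,"dy":0,"dz":-7.3,"rx":0,"ry":0,"rz":0,"grip":0.53},{"dx":0,"dy":0,"dz":0,"rx":0,"ry":0,"rz":0,"grip":0.53}]'
python3 - <<'E'
from h import *
s=r.observe();print(s['t'],s['tcp_pos'].round(4),s['eef_rot'].round(3).tolist(),s['qpos'].round(2))
snap('wrist','w2');snap('scene','s2')
E
```

```text
t: 3.55
tcp_pos: [0.5043, 0.1139, 0.2303]
eef_rot: [[0.001, 1.0, 0.004], [-0.346, 0.004, -0.938], [-0.938, -0.001, 0.346]]
wrist_force: [-0.7, 1.2, 0.7]
opening: 0.02
t: 4.22
tcp_pos: [0.503, 0.1074, 0.0256]
eef_rot: [[-0.007, 1.0, -0.003], [-0.344, -0.005, -0.939], [-0.939, -0.005, 0.344]]
wrist_force: [-0.2, -0.1, -0.6]
opening: 0.0201
4.2167 [0.503  0.1074 0.0256] [[-0.007, 1.0, -0.003], [-0.344, -0.005, -0.939], [-0.939, -0.005, 0.344]] [-0.34  0.71 -0.27  1.97  0.67  0.81 -1.12]
```

View pics/w2.png

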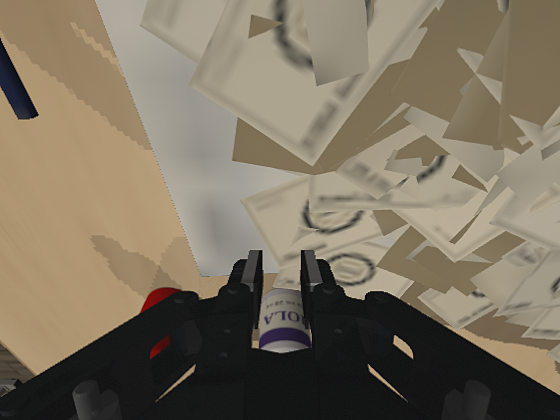

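View pics/s2.png

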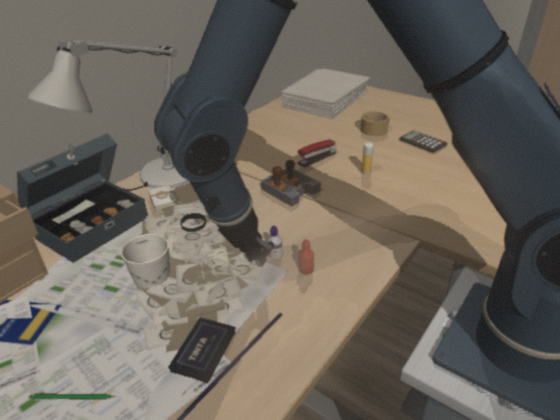

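The bottle is centred between the fingertips (columns 258–310) and the red one is clear of the linkage. I'll go down to pushing height.

```bash
python3 -m jog '[{"dx":5,"dy":0.5,"dz":-1.8,"rx":0,"ry":0,"rz":0,"grip":0.53},{"dx":5,"dy":0.5,"dz":-1.8,"rx":0,"ry":0,"rz":0,"grip":0.53},{"dx":5,"dy":0,"dz":-1.8,"rx":0,"ry":0,"rz":0,"grip":0.53},{"dx":3,"dy":0,"dz":-1.1,"rx":0,"ry":0,"rz":0,"grip":0.53},{"dx":0,"dy":0,"dz":0,"rx":0,"ry":0,"rz":0,"grip":0.53},{"dx":0,"dy":0,"dz":0,"rx":0,"ry":0,"rz":0,"grip":0.53}]'
python3 -c "
from h import *
s=r.observe();print(s['tcp_pos'].round(4),s['eef_rot'].round(3).tolist())"
```

```text
t: 4.82
tcp_pos: [0.5059, 0.1098, 0.0099]
eef_rot: [[-0.0, 1.0, -0.001], [-0.342, -0.001, -0.94], [-0.94, -0.0, 0.342]]
wrist_force: [0.2, 0.0, 0.0]
opening: 0.0202
[0.5059 0.1098 0.0099] [[-0.0, 1.0, -0.001], [-0.342, -0.001, -0.94], [-0.94, -0.0, 0.342]]
```

```bash
python3 -m jog '[{"dx":2,"dy":0,"dz":-0.7,"rx":0,"ry":0,"rz":0,"grip":0.53},{"dx":2,"dy":0,"dz":-0.7,"rx":0,"ry":0,"rz":0,"grip":0.53},{"dx":2,"dy":0,"dz":5.6,"rx":0,"ry":0,"rz":0,"grip":0.53},{"dx":2,"dy":0,"dz":5.6,"rx":0,"ry":0,"rz":0,"grip":0.53},{"dx":2,"dy":0,"dz":5.6,"rx":0,"ry":0,"rz":0,"grip":0.53},{"dx":2,"dy":0,"dz":5.6,"rx":0,"ry":0,"rz":0,"grip":0.53},{"dx":2,"dy":0,"dz":5.6,"rx":0,"ry":0,"rz":0,"grip":0.53},{"dx":0,"dy":0,"dz":0,"rx":0,"ry":0,"rz":0,"grip":0.53}]'
python3 - <<'E'
from h import *
s=r.observe();print(s['t'],s['tcp_pos'].round(4),s['eef_rot'].round(3).tolist())
snap('wrist','w3')
E
```

```text
t: 5.48
tcp_pos: [0.5058, 0.0778, 0.006]
eef_rot: [[-0.001, 1.0, -0.003], [-0.343, -0.003, -0.939], [-0.939, -0.0, 0.343]]
wrist_force: [-0.3, 0.2, 0.6]
opening: 0.0202
5.4833 [0.5058 0.0778 0.006 ] [[-0.001, 1.0, -0.003], [-0.343, -0.003, -0.939], [-0.939, -0.0, 0.343]]
```

View pics/w3.png

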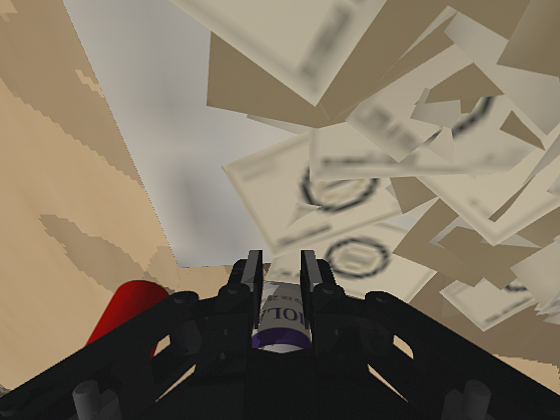

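The bottle is still centred at column 282, with its purple band at row 335, and upright. Starting a gentle push.

```bash
python3 -m jog '[{"dx":1.2,"dy":0,"dz":3.3,"rx":0,"ry":0,"rz":0,"grip":0.53},{"dx":1.2,"dy":0,"dz":3.3,"rx":0,"ry":0,"rz":0,"grip":0.53},{"dx":1.2,"dy":0,"dz":3.3,"rx":0,"ry":0,"rz":0,"grip":0.53},{"dx":1.7,"dy":0,"dz":4.7,"rx":0,"ry":0,"rz":0,"grip":0.53},{"dx":1.7,"dy":0,"dz":4.7,"rx":0,"ry":0,"rz":0,"grip":0.53},{"dx":1.7,"dy":0,"dz":4.7,"rx":0,"ry":0,"rz":0,"grip":0.53},{"dx":1.7,"dy":0,"dz":4.7,"rx":0,"ry":0,"rz":0,"grip":0.53},{"dx":1.7,"dy":0,"dz":4.7,"rx":0,"ry":0,"rz":0,"grip":0.53}]'
python3 - <<'E'
from h import *
s=r.observe();print(s['t'],s['tcp_pos'].round(4),s['eef_rot'].round(3).tolist(),s['qpos'].round(2))
snap('wrist','w4');snap('scene','s4')
E
```

```text
t: 6.2
tcp_pos: [0.5059, 0.0438, 0.0059]
eef_rot: [[-0.0, 1.0, -0.001], [-0.342, -0.001, -0.94], [-0.94, -0.0, 0.342]]
wrist_force: [-0.5, 0.9, -0.3]
opening: 0.02
6.2 [0.5059 0.0438 0.0059] [[-0.0, 1.0, -0.001], [-0.342, -0.001, -0.94], [-0.94, -0.0, 0.342]] [-0.26  0.72 -0.22  2.04  0.76  0.7  -1.1 ]
```

View pics/w4.png

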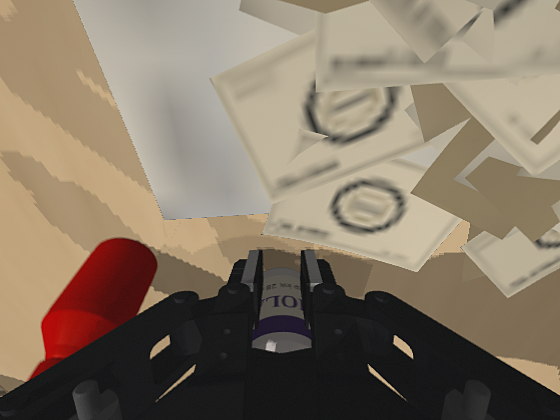

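View pics/s4.png

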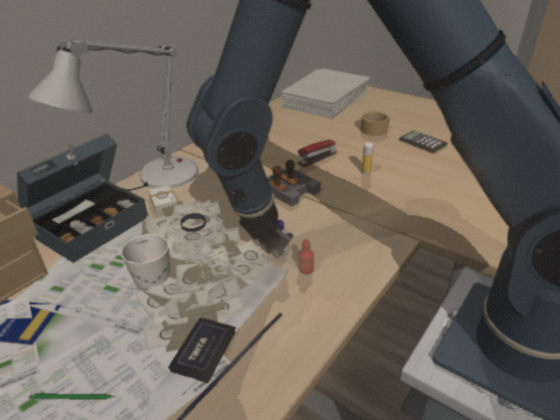

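The bottle is nested and sliding upright with about 0.9 N of push, and the red one hasn't moved. Continuing the push.

```bash
python3 -m jog '[{"dx":2.7,"dy":0,"dz":7.4,"rx":0,"ry":0,"rz":0,"grip":0.53},{"dx":2.7,"dy":0,"dz":7.4,"rx":0,"ry":0,"rz":0,"grip":0.53},{"dx":2.7,"dy":0,"dz":7.4,"rx":0,"ry":0,"rz":0,"grip":0.53},{"dx":2.7,"dy":0,"dz":7.4,"rx":0,"ry":0,"rz":0,"grip":0.53},{"dx":2.7,"dy":0,"dz":7.4,"rx":0,"ry":0,"rz":0,"grip":0.53},{"dx":2.7,"dy":0,"dz":7.4,"rx":0,"ry":0,"rz":0,"grip":0.53},{"dx":2.7,"dy":0,"dz":7.4,"rx":0,"ry":0,"rz":0,"grip":0.53},{"dx":2.7,"dy":0,"dz":7.4,"rx":0,"ry":0,"rz":0,"grip":0.53}]'
python3 - <<'E'
from h import *
s=r.observe();print(s['t'],s['tcp_pos'].round(4),s['qpos'].round(2))
snap('wrist','w5')
E
```

```text
t: 6.97
tcp_pos: [0.5058, -0.0195, 0.0058]
eef_rot: [[-0.0, 1.0, -0.001], [-0.342, -0.001, -0.94], [-0.94, -0.0, 0.342]]
wrist_force: [0.6, 0.5, 0.7]
opening: 0.0199
6.9667 [ 0.5058 -0.0195  0.0058] [-0.17  0.71 -0.19  2.08  0.82  0.64 -1.05]
```

View pics/w5.png

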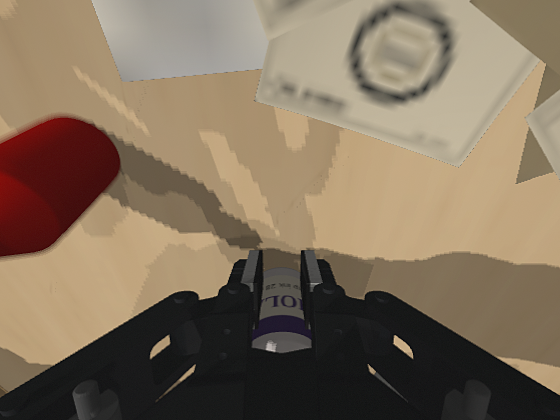

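Still nested at the same image position. Continuing.

```bash
python3 -m jog '[{"dx":2.7,"dy":0,"dz":7.4,"rx":0,"ry":0,"rz":0,"grip":0.53},{"dx":2.7,"dy":0,"dz":7.4,"rx":0,"ry":0,"rz":0,"grip":0.53},{"dx":2.7,"dy":0,"dz":7.4,"rx":0,"ry":0,"rz":0,"grip":0.53},{"dx":2.7,"dy":0,"dz":7.4,"rx":0,"ry":0,"rz":0,"grip":0.53},{"dx":2.7,"dy":0,"dz":7.4,"rx":0,"ry":0,"rz":0,"grip":0.53},{"dx":2.7,"dy":0,"dz":7.4,"rx":0,"ry":0,"rz":0,"grip":0.53},{"dx":2.7,"dy":0,"dz":7.4,"rx":0,"ry":0,"rz":0,"grip":0.53},{"dx":2.7,"dy":0,"dz":7.4,"rx":0,"ry":0,"rz":0,"grip":0.53}]'
python3 -m jog '[{"dx":2.7,"dy":0,"dz":7.4,"rx":0,"ry":0,"rz":0,"grip":0.53},{"dx":2.7,"dy":0,"dz":7.4,"rx":0,"ry":0,"rz":0,"grip":0.53},{"dx":2.7,"dy":0,"dz":7.4,"rx":0,"ry":0,"rz":0,"grip":0.53},{"dx":2.7,"dy":0,"dz":7.4,"rx":0,"ry":0,"rz":0,"grip":0.53},{"dx":2.7,"dy":0,"dz":7.4,"rx":0,"ry":0,"rz":0,"grip":0.53},{"dx":2.7,"dy":0,"dz":7.4,"rx":0,"ry":0,"rz":0,"grip":0.53},{"dx":2.1,"dy":0,"dz":5.6,"rx":0,"ry":0,"rz":0,"grip":0.53},{"dx":1.4,"dy":0,"dz":3.8,"rx":0,"ry":0,"rz":0,"grip":0.53}]'
python3 - <<'E'
from h import *
s=r.observe();print(s['t'],s['tcp_pos'].round(4),s['qpos'].round(2))
snap('wrist','w6');snap('scene','s6')
E
```

```text
t: 7.68
tcp_pos: [0.5057, -0.0824, 0.0058]
eef_rot: [[-0.0, 1.0, -0.001], [-0.342, -0.001, -0.94], [-0.94, -0.0, 0.342]]
wrist_force: [0.6, 0.5, -0.0]
opening: 0.0202
t: 8.35
tcp_pos: [0.5056, -0.14, 0.0057]
eef_rot: [[-0.001, 1.0, -0.002], [-0.342, -0.002, -0.94], [-0.94, -0.0, 0.342]]
wrist_force: [-0.8, -0.1, 0.2]
opening: 0.0202
8.35 [ 0.5056 -0.14    0.0057] [ 0.03  0.7  -0.13  2.11  0.92  0.56 -0.92]
```

View pics/w6.png

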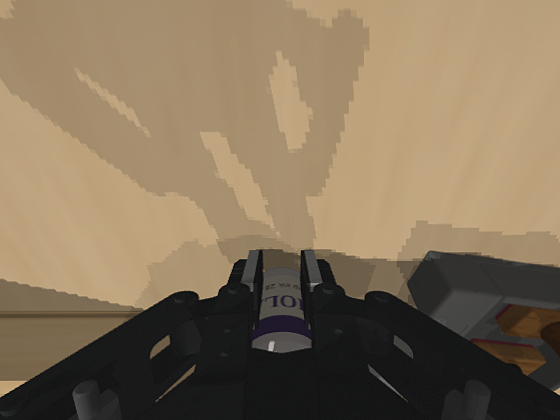

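View pics/s6.png

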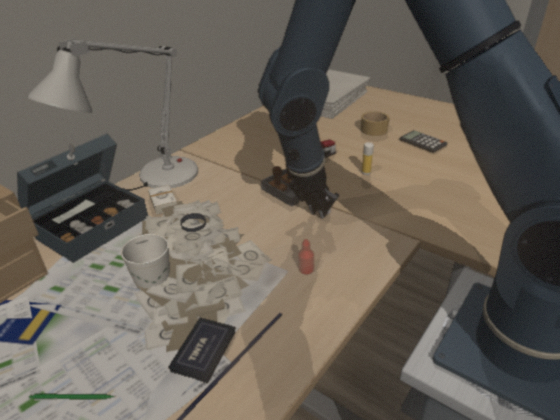

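The bottle is at about (0.506, -0.164), and the bay axis passes at y ≈ -0.1755. I'll push another 12 mm, back off, lift clear and look.

```bash
python3 -m jog '[{"dx":1.4,"dy":0,"dz":3.8,"rx":0,"ry":0,"rz":0,"grip":0.53},{"dx":1.4,"dy":0,"dz":3.8,"rx":0,"ry":0,"rz":0,"grip":0.53},{"dx":1.2,"dy":0,"dz":3.2,"rx":0,"ry":0,"rz":0,"grip":0.53},{"dx":0,"dy":0,"dz":0,"rx":0,"ry":0,"rz":0,"grip":0.53},{"dx":-2.8,"dy":0,"dz":-7.6,"rx":0,"ry":0,"rz":0,"grip":0.53},{"dx":-7,"dy":0,"dz":-19,"rx":0,"ry":0,"rz":0,"grip":0.53},{"dx":-7,"dy":0,"dz":-19,"rx":0,"ry":0,"rz":0,"grip":0.53},{"dx":-7,"dy":0,"dz":-19,"rx":0,"ry":0,"rz":0,"grip":0.53}]'
python3 -m jog '[{"dx":-20,"dy":0,"dz":-10,"rx":0,"ry":0,"rz":0,"grip":0.53},{"dx":-36,"dy":0,"dz":13,"rx":0,"ry":0,"rz":0,"grip":0.53},{"dx":-36,"dy":0,"dz":13,"rx":0,"ry":0,"rz":0,"grip":0.53},{"dx":-36,"dy":0,"dz":13,"rx":0,"ry":0,"rz":0,"grip":0.53},{"dx":-10,"dy":0,"dz":-25,"rx":0,"ry":0,"rz":0,"grip":0.53},{"dx":-10,"dy":0,"dz":-25,"rx":0,"ry":0,"rz":0,"grip":0.53},{"dx":-10,"dy":0,"dz":-25,"rx":0,"ry":0,"rz":0,"grip":0.53},{"dx":0,"dy":0,"dz":0,"rx":0,"ry":0,"rz":0,"grip":0.53}]'
python3 - <<'E'
from h import *
s=r.observe();print(s['t'],s['tcp_pos'].round(4),s['qpos'].round(2))
snap('top','t7');im=snap('scene','s7')
cv2.imwrite('pics/z7.png',cv2.resize(cv2.imread('pics/top_x.png') if 0 else cv2.imread('pics/t7.png')[150:280,260:400],None,fx=4,fy=4))
cv2.imwrite('pics/z7s.png',cv2.resize(cv2.imread('pics/s7.png')[140:260,230:350],None,fx=4,fy=4))
E
```

```text
t: 9.12
tcp_pos: [0.5057, -0.08, 0.0059]
eef_rot: [[-0.0, 1.0, -0.001], [-0.342, -0.001, -0.94], [-0.94, 0.0, 0.342]]
wrist_force: [0.4, -0.9, 0.3]
opening: 0.0201
t: 9.78
tcp_pos: [0.5064, 0.0229, 0.1389]
eef_rot: [[0.004, 1.0, 0.005], [-0.337, 0.006, -0.941], [-0.941, 0.002, 0.337]]
wrist_force: [-0.3, 1.6, -0.8]
opening: 0.0199
9.7833 [0.5064 0.0229 0.1389] [-0.14  0.51 -0.33  1.96  0.59  0.94 -0.85]
```

View pics/t7.png

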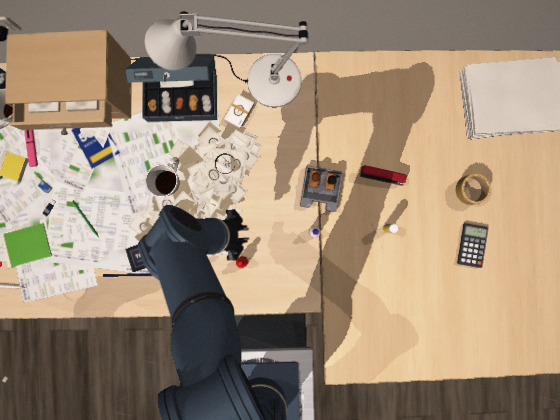

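View pics/z7s.png

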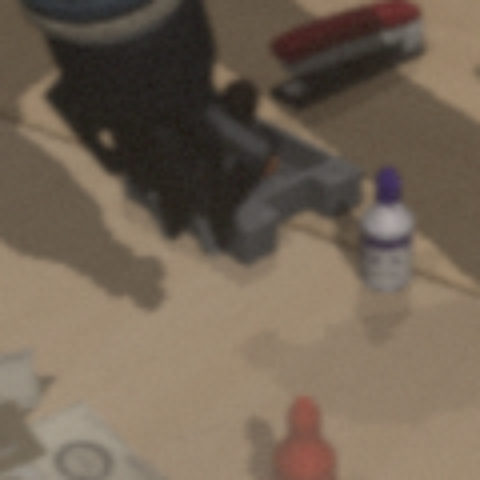

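The bottle stands upright in front of the bay, at top (315,231) and scene (327,187). Now I'll measure it against the bay, and re-measure the bay itself using the zoom.

```bash
cat > m.py <<'E'
from h import *
def cen(f,lo,hi,box):
    im=cv2.imread(f'pics/{f}.png');x0,y0,x1,y1=box
    m=cv2.inRange(cv2.cvtColor(im[y0:y1,x0:x1],cv2.COLOR_BGR2HSV),lo,hi)
    n,l,s,c=cv2.connectedComponentsWithStats(m);i=1+np.argmax(s[1:,4]);print(f,s[i],c[i]+[x0,y0]);return c[i]+[x0,y0]
def tri(a,b):
    o1,d1=ray('top',*a);o2,d2=ray('scene',*b)
    t=np.linalg.lstsq(np.stack([d1,-d2],1),o2-o1,rcond=None)[0];p,q=o1+t[0]*d1,o2+t[1]*d2;return (p+q)/2,np.linalg.norm(p-q)
P=((110,80,20),(140,255,255))
X=np.array([.9845,-.175]);Y=np.array([.175,.9845]);BAY=np.array([.5775,-.1882])
E
python3 - <<'E'
from m import *
a=cen('t7',*P,(300,190,335,245));b=cen('s7',*P,(310,150,345,195))
p,e=tri(a,b);print(p,e,onz('top',*a,.072));d=p[:2]-BAY;print('in bay',d@X,d@Y)
c=cv2.imread('pics/t7.png')[160:245,295:350]
cv2.imwrite('pics/z8.png',cv2.resize(c,None,fx=9,fy=9,interpolation=cv2.INTER_NEAREST)[:600])
E
```

```text
t7 [13 39  5  5 23] [315.         231.17391304]
s7 [15 32  5  8 32] [326.65625 185.71875]
[ 0.50502652 -0.17287023  0.07020071] 0.0008289858903804539 [ 0.50539827 -0.17249237  0.072     ]
in bay -0.0740328534666243 0.002409295363686043
```

View pics/z8.png

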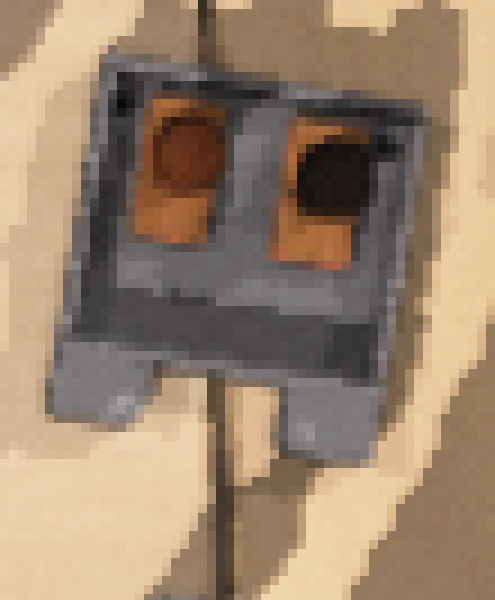

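Run:
```python
from m import *
q={'BL':(106,54),'BR':(432,103),'FL':(45,415),'FR':(374,463),'iL':(150,400),'iR':(279,425),'wL':(157,362),'wR':(283,385)}
w={k:onz('top',295+p[0]/9-.5,160+p[1]/9-.5,.028)[:2] for k,p in q.items()}
for k in w:print(k,w[k].round(4))
f=lambda a,b:np.degrees(np.arctan2(*(w[b]-w[a])[::-1]))
print('yaw',f('FL','BL'),f('FR','BR'),f('BR','BL')-90,f('FR','FL')-90,f('wR','wL')-90)
C=sum(w[k] for k in('BL','BR','FL','FR'))/4
for m in(w['iL']+w['iR'],w['wL']+w['wR']):d=m/2-BAY;print('mid',m/2,d@X,d@Y)
print(C,C-.0555*X)
```

```text
BL [ 0.7017 -0.1559]
BR [ 0.6828 -0.264 ]
FL [ 0.5821 -0.1322]
FR [ 0.5634 -0.2409]
iL [ 0.5862 -0.1672]
iR [ 0.5769 -0.2097]
wL [ 0.5988 -0.1698]
wR [ 0.5901 -0.2114]
yaw -11.1803834627336 -10.969398341791704 -9.922677937688945 -9.759610010767162 -11.790520882041747
mid [ 0.58154205 -0.18843805] 0.0040210607717468564 0.0004729973897629316
mid [ 0.59443171 -0.19064361] 0.01709689814343568 0.0005573124219709425
[ 0.63253821 -0.19825778] [ 0.57789846 -0.18854528]
```

The bay measurement repeats within 1 mm, and the bottle is 74 mm short and about 2 mm to the left of the bay axis. One straight push at heading -12° fixes both. I'll turn the tool 78° about the vertical, keeping its tilt.

```bash
python3 -m jog '[{"dx":0,"dy":0,"dz":0,"rx":-6.66,"ry":0,"rz":2.42,"grip":0.53},{"dx":0,"dy":0,"dz":0,"rx":-6.66,"ry":0,"rz":2.42,"grip":0.53},{"dx":0,"dy":0,"dz":0,"rx":-6.66,"ry":0,"rz":2.42,"grip":0.53},{"dx":0,"dy":0,"dz":0,"rx":-6.66,"ry":0,"rz":2.42,"grip":0.53},{"dx":0,"dy":0,"dz":0,"rx":-6.66,"ry":0,"rz":2.42,"grip":0.53},{"dx":0,"dy":0,"dz":0,"rx":-6.66,"ry":0,"rz":2.42,"grip":0.53},{"dx":0,"dy":0,"dz":0,"rx":-6.66,"ry":0,"rz":2.42,"grip":0.53},{"dx":0,"dy":0,"dz":0,"rx":-6.66,"ry":0,"rz":2.42,"grip":0.53}]'
python3 -m jog '[{"dx":0,"dy":0,"dz":0,"rx":-6.66,"ry":0,"rz":2.42,"grip":0.53},{"dx":0,"dy":0,"dz":0,"rx":-6.66,"ry":0,"rz":2.42,"grip":0.53},{"dx":0,"dy":0,"dz":0,"rx":-6.66,"ry":0,"rz":2.42,"grip":0.53},{"dx":0,"dy":0,"dz":0,"rx":0,"ry":0,"rz":0,"grip":0.53},{"dx":0,"dy":0,"dz":0,"rx":0,"ry":0,"rz":0,"grip":0.53}]'
cat > go.py <<'E'
import sys
from h import *
s=r.observe();p=s['tcp_pos'];R=s['eef_rot']
print(s['t'],p.round(4),R.round(3).tolist(),s['qpos'].round(2),'head',np.degrees(np.arctan2(R[1,2],R[0,2])))
t=np.array([float(v) for v in sys.argv[1:4]]);print('mm tool',(1000*R.T@(t-p)).round(1),'; 10mm down',(R.T@[0,0,-10]).round(2))
E
python3 go.py .4575 -.1636 .139
```

```text
t: 10.55
tcp_pos: [0.5052, 0.015, 0.1385]
eef_rot: [[0.286, 0.546, 0.788], [-0.188, 0.838, -0.512], [-0.94, -0.002, 0.342]]
wrist_force: [0.5, -0.3, 0.8]
opening: 0.0199
t: 10.97
tcp_pos: [0.5054, 0.014, 0.1385]
eef_rot: [[0.333, 0.217, 0.918], [-0.075, 0.976, -0.203], [-0.94, -0.001, 0.341]]
wrist_force: [-0.1, -0.6, 0.3]
opening: 0.0202
10.9667 [0.5054 0.014  0.1385] [[0.333, 0.217, 0.918], [-0.075, 0.976, -0.203], [-0.94, -0.001, 0.341]] [ 0.18  0.37 -0.54  2.29  1.04  0.41  0.11] head -12.496690049048057
mm tool [  -3.2 -183.7   -7.7] ; 10mm down [ 9.4   0.01 -3.41]
```

```bash
python3 -m jog '[{"dx":-0.4,"dy":-23,"dz":-1,"rx":0,"ry":0,"rz":0,"grip":0.53},{"dx":-0.4,"dy":-23,"dz":-1,"rx":0,"ry":0,"rz":0,"grip":0.53},{"dx":-0.4,"dy":-23,"dz":-1,"rx":0,"ry":0,"rz":0,"grip":0.53},{"dx":-0.4,"dy":-23,"dz":-1,"rx":0,"ry":0,"rz":0,"grip":0.53},{"dx":-0.4,"dy":-23,"dz":-1,"rx":0,"ry":0,"rz":0,"grip":0.53},{"dx":-0.4,"dy":-23,"dz":-1,"rx":0,"ry":0,"rz":0,"grip":0.53},{"dx":-0.4,"dy":-23,"dz":-1,"rx":0,"ry":0,"rz":0,"grip":0.53},{"dx":-0.4,"dy":-23,"dz":-1,"rx":0,"ry":0,"rz":0,"grip":0.53}]'
python3 -m jog '[{"dx":0,"dy":0,"dz":0,"rx":0,"ry":0,"rz":0,"grip":0.53},{"dx":0,"dy":0,"dz":0,"rx":0,"ry":0,"rz":0,"grip":0.53}]'
python3 go.py .4575 -.1636 .0057
python3 -c "
from h import *
snap('wrist','w8');snap('scene','s8')"
```

```text
t: 11.63
tcp_pos: [0.4588, -0.1631, 0.139]
eef_rot: [[0.333, 0.214, 0.918], [-0.073, 0.977, -0.201], [-0.94, 0.0, 0.341]]
wrist_force: [0.8, -0.1, -0.7]
opening: 0.0203
t: 11.8
tcp_pos: [0.4585, -0.1637, 0.1387]
eef_rot: [[0.333, 0.217, 0.918], [-0.074, 0.976, -0.204], [-0.94, 0.0, 0.341]]
wrist_force: [-0.5, 0.9, -0.6]
opening: 0.02
11.8 [ 0.4585 -0.1637  0.1387] [[0.333, 0.217, 0.918], [-0.074, 0.976, -0.204], [-0.94, 0.0, 0.341]] [ 0.72  0.35 -0.6   2.33  0.93  0.26  0.66] head -12.536573213049309
mm tool [ 1.247e+02 -1.000e-01 -4.620e+01] ; 10mm down [ 9.4  -0.   -3.41]
```

View pics/w8.png

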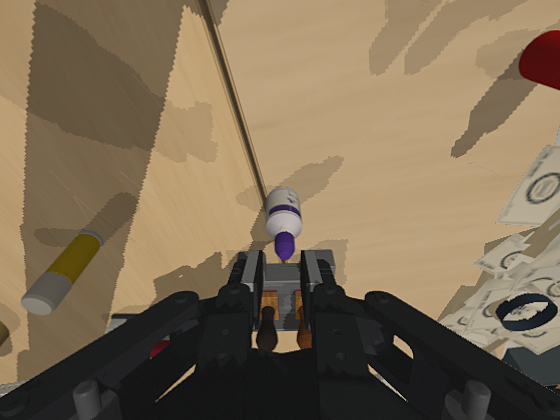

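View pics/s8.png

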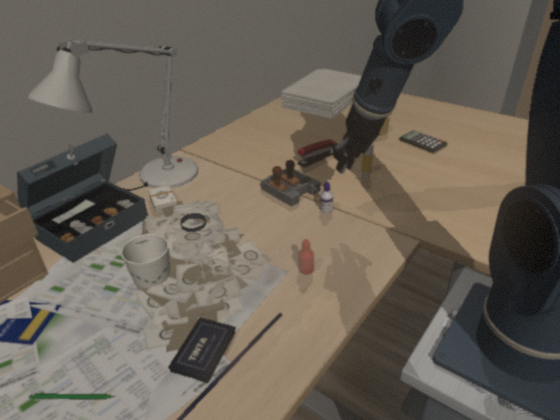

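The bottle is straight ahead of the fingers at wrist (284,215), with the caddy bay behind it. Joints 4 and 6 are near their limits here, so I'll descend a little farther forward, in stages.

```bash
python3 -m jog '[{"dx":15,"dy":0,"dz":-4.3,"rx":0,"ry":0,"rz":0,"grip":0.53},{"dx":15,"dy":0,"dz":-4.3,"rx":0,"ry":0,"rz":0,"grip":0.53},{"dx":15,"dy":0,"dz":-4.3,"rx":0,"ry":0,"rz":0,"grip":0.53},{"dx":15,"dy":0,"dz":-4.3,"rx":0,"ry":0,"rz":0,"grip":0.53},{"dx":0,"dy":0,"dz":0,"rx":0,"ry":0,"rz":0,"grip":0.53}]'
python3 go.py .467 -.1657 .0057
```

```text
t: 12.32
tcp_pos: [0.4626, -0.1627, 0.0884]
eef_rot: [[0.332, 0.209, 0.92], [-0.074, 0.978, -0.195], [-0.94, -0.003, 0.341]]
wrist_force: [-0.4, 0.1, 0.1]
opening: 0.0203
12.3167 [ 0.4626 -0.1627  0.0884] [[0.332, 0.209, 0.92], [-0.074, 0.978, -0.195], [-0.94, -0.003, 0.341]] [ 0.57  0.45 -0.44  2.39  1.63  0.19 -0.03] head -11.973476540923045
mm tool [ 79.4  -1.8 -23.5] ; 10mm down [ 9.4   0.03 -3.41]
```

Joint 6 is almost at its limit, so I'll cut the tilt to about 13°. That is still clear of the nozzle with the TCP at 7 mm.

```bash
python3 -m jog '[{"dx":0,"dy":0,"dz":0,"rx":0,"ry":3.5,"rz":0,"grip":0.53},{"dx":0,"dy":0,"dz":0,"rx":0,"ry":3.5,"rz":0,"grip":0.53},{"dx":0,"dy":0,"dz":0,"rx":0,"ry":0,"rz":0,"grip":0.53}]'
python3 go.py .467 -.1657 .007
```

```text
t: 12.57
tcp_pos: [0.4628, -0.1685, 0.09]
eef_rot: [[0.291, 0.216, 0.932], [-0.08, 0.976, -0.201], [-0.953, -0.016, 0.302]]
wrist_force: [0.3, -0.8, -0.5]
opening: 0.02
12.5667 [ 0.4628 -0.1685  0.09  ] [[0.291, 0.216, 0.932], [-0.08, 0.976, -0.201], [-0.953, -0.016, 0.302]] [ 0.56  0.45 -0.43  2.35  1.23  0.21  0.37] head -12.18786312361105
mm tool [ 80.1   5.  -21.7] ; 10mm down [ 9.53  0.16 -3.02]
```

```bash
python3 -m jog '[{"dx":0,"dy":0,"dz":0,"rx":0,"ry":0,"rz":0,"grip":0.53},{"dx":0,"dy":0,"dz":0,"rx":0,"ry":0,"rz":0,"grip":0.53}]'
python3 go.py .467 -.1657 .007
```

```text
t: 12.73
tcp_pos: [0.4621, -0.1693, 0.0898]
eef_rot: [[0.293, 0.216, 0.931], [-0.082, 0.976, -0.2], [-0.953, -0.017, 0.304]]
wrist_force: [-1.0, -0.3, -0.1]
opening: 0.0199
12.7333 [ 0.4621 -0.1693  0.0898] [[0.293, 0.216, 0.931], [-0.082, 0.976, -0.2], [-0.953, -0.017, 0.304]] [ 0.56  0.45 -0.43  2.35  1.25  0.21  0.35] head -12.13743331684109
mm tool [ 80.    6.  -21.4] ; 10mm down [ 9.53  0.17 -3.04]
```

```bash
python3 -m jog '[{"dx":0,"dy":0,"dz":0,"rx":0,"ry":2,"rz":0,"grip":0.53},{"dx":0,"dy":0,"dz":0,"rx":0,"ry":2,"rz":0,"grip":0.53},{"dx":0,"dy":0,"dz":0,"rx":0,"ry":2,"rz":0,"grip":0.53},{"dx":0,"dy":0,"dz":0,"rx":0,"ry":0,"rz":0,"grip":0.53}]'
python3 go.py .467 -.1657 .007
```

```text
t: 13.07
tcp_pos: [0.463, -0.1703, 0.0898]
eef_rot: [[0.194, 0.217, 0.957], [-0.06, 0.976, -0.209], [-0.979, -0.017, 0.202]]
wrist_force: [0.5, -0.4, 0.9]
opening: 0.0203
13.0667 [ 0.463  -0.1703  0.0898] [[0.194, 0.217, 0.957], [-0.06, 0.976, -0.209], [-0.979, -0.017, 0.202]] [ 0.71  0.49 -0.64  2.25  0.88  0.42  0.71] head -12.350052059575727
mm tool [ 81.6   6.7 -13.9] ; 10mm down [ 9.79  0.17 -2.02]
```

```bash
python3 -m jog '[{"dx":0,"dy":1,"dz":0,"rx":0,"ry":0,"rz":1,"grip":0.53},{"dx":13,"dy":1,"dz":-2.2,"rx":0,"ry":0,"rz":0,"grip":0.53},{"dx":13,"dy":1,"dz":-2.2,"rx":0,"ry":0,"rz":0,"grip":0.53},{"dx":13,"dy":1,"dz":-2.2,"rx":0,"ry":0,"rz":0,"grip":0.53},{"dx":13,"dy":1,"dz":-2.2,"rx":0,"ry":0,"rz":0,"grip":0.53},{"dx":10,"dy":1,"dz":-2.2,"rx":0,"ry":0,"rz":0,"grip":0.53},{"dx":0,"dy":0,"dz":0,"rx":0,"ry":0,"rz":0,"grip":0.53}]'
python3 go.py .467 -.1657 .0065
```

```text
t: 13.65
tcp_pos: [0.4636, -0.1632, 0.0251]
eef_rot: [[0.195, 0.211, 0.958], [-0.042, 0.977, -0.207], [-0.98, 0.0, 0.2]]
wrist_force: [-0.6, 0.9, 1.5]
opening: 0.0202
13.65 [ 0.4636 -0.1632  0.0251] [[0.195, 0.211, 0.958], [-0.042, 0.977, -0.207], [-0.98, 0.0, 0.2]] [ 0.51  0.59 -0.37  2.31  1.24  0.22  0.36] head -12.195366251780632
mm tool [19.  -1.7  0. ] ; 10mm down [ 9.8 -0.  -2. ]
```

```bash
python3 -m jog '[{"dx":5,"dy":-0.8,"dz":1.5,"rx":0,"ry":0,"rz":0,"grip":0.53},{"dx":5,"dy":-0.8,"dz":1.5,"rx":0,"ry":0,"rz":0,"grip":0.53},{"dx":5,"dy":0,"dz":1.5,"rx":0,"ry":0,"rz":0,"grip":0.53},{"dx":4,"dy":0,"dz":1.5,"rx":0,"ry":0,"rz":0,"grip":0.53},{"dx":0,"dy":0,"dz":0,"rx":0,"ry":0,"rz":0,"grip":0.53},{"dx":0,"dy":0,"dz":0,"rx":0,"ry":0,"rz":0,"grip":0.53}]'
python3 go.py .474 -.167 .0065
python3 -c "
from h import *
snap('wrist','w9')"
```

```text
t: 14.15
tcp_pos: [0.4737, -0.1679, 0.0095]
eef_rot: [[0.197, 0.213, 0.957], [-0.043, 0.977, -0.208], [-0.979, -0.0, 0.202]]
wrist_force: [0.6, -0.3, -0.9]
opening: 0.0196
14.15 [ 0.4737 -0.1679  0.0095] [[0.197, 0.213, 0.957], [-0.043, 0.977, -0.208], [-0.979, -0.0, 0.202]] [ 0.49  0.63 -0.35  2.29  1.37  0.21  0.24] head -12.274654589214892
mm tool [ 2.9  0.9 -0.5] ; 10mm down [ 9.79  0.   -2.02]
```

View pics/w9.png

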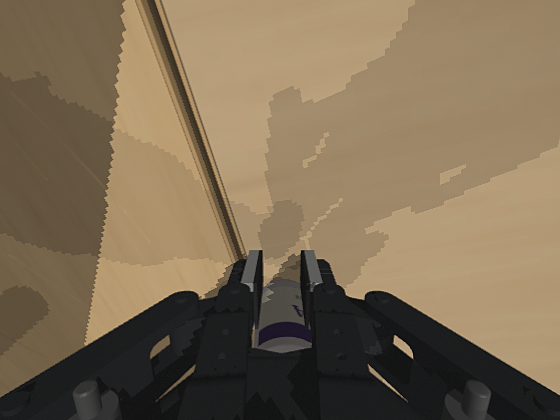

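The bottle is just ahead of the fingertips, centred at column 284. I'll drop the last 3 mm and push along the bay axis.

```bash
python3 -m jog '[{"dx":2,"dy":0.8,"dz":0,"rx":0,"ry":0,"rz":0,"grip":0.53},{"dx":1.2,"dy":0,"dz":2,"rx":0,"ry":0,"rz":0,"grip":0.53},{"dx":0.6,"dy":0,"dz":3,"rx":0,"ry":0,"rz":0,"grip":0.53},{"dx":0.6,"dy":0,"dz":3,"rx":0,"ry":0,"rz":0,"grip":0.53},{"dx":0.8,"dy":0,"dz":4,"rx":0,"ry":0,"rz":0,"grip":0.53},{"dx":0.8,"dy":0,"dz":4,"rx":0,"ry":0,"rz":0,"grip":0.53},{"dx":0.8,"dy":0,"dz":4,"rx":0,"ry":0,"rz":0,"grip":0.53},{"dx":0.8,"dy":0,"dz":4,"rx":0,"ry":0,"rz":0,"grip":0.53}]'
python3 go.py .5545 -.1835 .0065
python3 -c "
from h import *
snap('wrist','w10')"
```

```text
t: 14.87
tcp_pos: [0.4987, -0.1727, 0.0066]
eef_rot: [[0.197, 0.213, 0.957], [-0.043, 0.977, -0.209], [-0.979, -0.0, 0.202]]
wrist_force: [0.2, 0.1, 0.5]
opening: 0.0202
14.8667 [ 0.4987 -0.1727  0.0066] [[0.197, 0.213, 0.957], [-0.043, 0.977, -0.209], [-0.979, -0.0, 0.202]] [ 0.53  0.66 -0.41  2.23  1.24  0.26  0.38] head -12.297250661472608
mm tool [11.6  1.3 55.6] ; 10mm down [ 9.79  0.   -2.02]
```

View pics/w10.png

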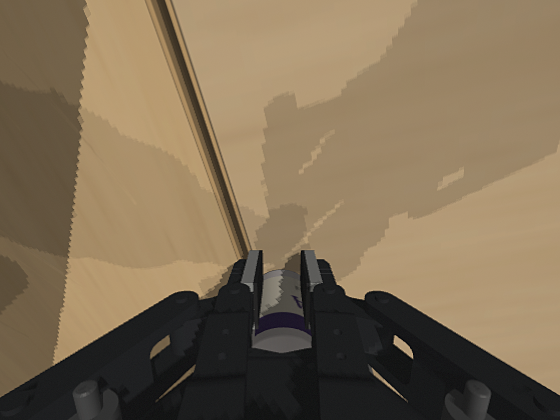

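Nested and upright. About 57 mm remain.

```bash
python3 -m jog '[{"dx":0.9,"dy":0.2,"dz":4.4,"rx":0,"ry":0,"rz":0,"grip":0.53},{"dx":0.9,"dy":0.2,"dz":4.4,"rx":0,"ry":0,"rz":0,"grip":0.53},{"dx":0.9,"dy":0.2,"dz":4.4,"rx":0,"ry":0,"rz":0,"grip":0.53},{"dx":0.9,"dy":0.2,"dz":4.4,"rx":0,"ry":0,"rz":0,"grip":0.53},{"dx":0.9,"dy":0.2,"dz":4.4,"rx":0,"ry":0,"rz":0,"grip":0.53},{"dx":0.9,"dy":0.2,"dz":4.4,"rx":0,"ry":0,"rz":0,"grip":0.53},{"dx":0.8,"dy":0,"dz":4,"rx":0,"ry":0,"rz":0,"grip":0.53},{"dx":0,"dy":0,"dz":0,"rx":0,"ry":0,"rz":0,"grip":0.53}]'
python3 go.py .5545 -.1835 .0065
python3 -c "
from h import *
snap('wrist','w11');snap('scene','s11');snap('top','t11')
cv2.imwrite('pics/z11.png',np.vstack([cv2.resize(cv2.imread('pics/s11.png')[150:215,250:350],None,fx=4,fy=4),cv2.resize(cv2.imread('pics/t11.png')[155:240,270:370],None,fx=4,fy=4)]))
"
```

```text
t: 15.58
tcp_pos: [0.5302, -0.1782, 0.0066]
eef_rot: [[0.198, 0.213, 0.957], [-0.043, 0.977, -0.209], [-0.979, 0.0, 0.202]]
wrist_force: [-0.1, 0.7, -0.3]
opening: 0.0199
15.5833 [ 0.5302 -0.1782  0.0066] [[0.198, 0.213, 0.957], [-0.043, 0.977, -0.209], [-0.979, 0.0, 0.202]] [ 0.57  0.69 -0.48  2.15  1.13  0.34  0.5 ] head -12.306312413626
mm tool [ 5.1 -0.  24.4] ; 10mm down [ 9.79 -0.   -2.02]
```

View pics/w11.png

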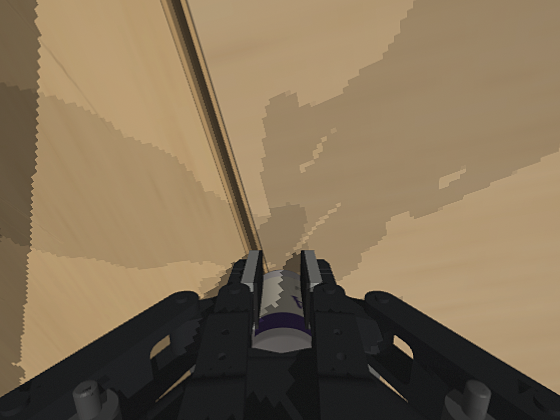

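View pics/z11.png

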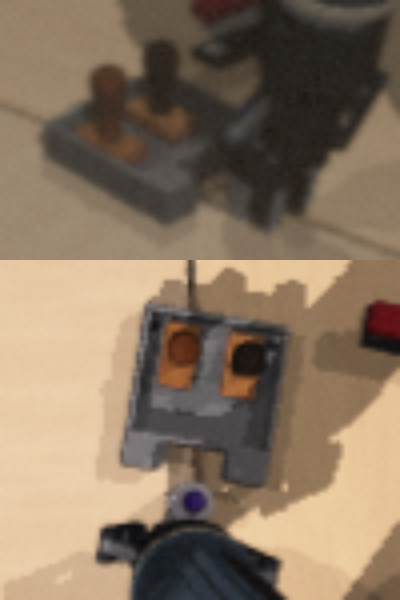

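The top view shows the cap at crop (194,241), right in front of the bay mouth. Measuring it.

Run:
```python
from m import *
a=cen('t11',*P,(300,190,335,230));p=onz('top',*a,.071);d=p[:2]-BAY;print(p,'in bay',d@X,d@Y)
```

```text
t11 [16 23  5  5 21] [318. 215.]
[ 0.55173314 -0.18257351  0.071     ] in bay -0.026352108277226196 0.0010300835806507462
```

On axis within 1 mm, with 25–26 mm to go. I'll push most of that slowly, then watch the force.

```bash
python3 -m jog '[{"dx":0.7,"dy":0,"dz":3.5,"rx":0,"ry":0,"rz":0,"grip":0.53},{"dx":0.7,"dy":0,"dz":3.5,"rx":0,"ry":0,"rz":0,"grip":0.53},{"dx":0.7,"dy":0,"dz":3.5,"rx":0,"ry":0,"rz":0,"grip":0.53},{"dx":0.7,"dy":0,"dz":3.5,"rx":0,"ry":0,"rz":0,"grip":0.53},{"dx":0.6,"dy":0,"dz":3,"rx":0,"ry":0,"rz":0,"grip":0.53},{"dx":0.4,"dy":0,"dz":2,"rx":0,"ry":0,"rz":0,"grip":0.53},{"dx":0.4,"dy":0,"dz":2,"rx":0,"ry":0,"rz":0,"grip":0.53},{"dx":0,"dy":0,"dz":0,"rx":0,"ry":0,"rz":0,"grip":0.53}]'
python3 go.py .5545 -.1835 .0065
python3 - <<'E'
from m import *
snap('top','t12');a=cen('t12',*P,(300,190,335,230));p=onz('top',*a,.071);d=p[:2]-BAY;print(p,'in bay',d@X,d@Y)
cv2.imwrite('pics/z12.png',cv2.resize(cv2.imread('pics/t12.png')[155:240,270:370],None,fx=6,fy=6))
E
```

```text
t: 16.4
tcp_pos: [0.5504, -0.1827, 0.0066]
eef_rot: [[0.197, 0.213, 0.957], [-0.043, 0.977, -0.209], [-0.979, -0.0, 0.202]]
wrist_force: [-1.3, 0.5, -0.5]
opening: 0.0204
16.4 [ 0.5504 -0.1827  0.0066] [[0.197, 0.213, 0.957], [-0.043, 0.977, -0.209], [-0.979, -0.0, 0.202]] [ 0.59  0.71 -0.52  2.09  1.07  0.38  0.56] head -12.298946644444774
mm tool [1. 0. 4.] ; 10mm down [ 9.79  0.   -2.02]
t12 [17 16  6  5 23] [319.60869565 207.95652174]
[ 0.57193457 -0.18781474  0.071     ] in bay -0.005546589340953223 -0.0005946596628018671
```

View pics/z12.png

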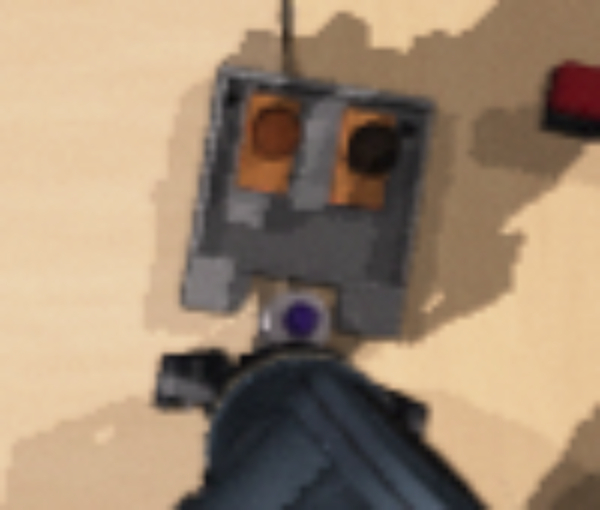

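5.5 mm short, no wall contact yet. Creeping in.

```bash
for i in 1; do python3 -m jog '[{"dx":0.3,"dy":0,"dz":1.3,"rx":0,"ry":0,"rz":0,"grip":0.53},{"dx":0.3,"dy":0,"dz":1.3,"rx":0,"ry":0,"rz":0,"grip":0.53},{"dx":0.3,"dy":0,"dz":1.3,"rx":0,"ry":0,"rz":0,"grip":0.53},{"dx":0,"dy":0,"dz":0,"rx":0,"ry":0,"rz":0,"grip":0.53}]'; done
python3 -m jog '[{"dx":0.2,"dy":0,"dz":1,"rx":0,"ry":0,"rz":0,"grip":0.53},{"dx":0,"dy":0,"dz":0,"rx":0,"ry":0,"rz":0,"grip":0.53}]'
python3 - <<'E'
from m import *
snap('top','t13');a=cen('t13',*P,(300,190,335,230));p=onz('top',*a,.071);d=p[:2]-BAY;print(p,'in bay',d@X,d@Y)
E
```

```text
t: 16.78
tcp_pos: [0.5542, -0.1835, 0.0066]
eef_rot: [[0.197, 0.213, 0.957], [-0.043, 0.977, -0.209], [-0.979, -0.0, 0.202]]
wrist_force: [-0.8, -0.3, 0.4]
opening: 0.0199
t: 16.95
tcp_pos: [0.5551, -0.1837, 0.0066]
eef_rot: [[0.197, 0.213, 0.957], [-0.043, 0.977, -0.209], [-0.979, -0.0, 0.202]]
wrist_force: [-0.8, -0.3, 0.1]
opening: 0.0202
t13 [18 14  5  6 26] [320.  206.5]
[ 0.57611114 -0.18906947  0.071     ] in bay -0.0012151730666282684 -0.0010990420938132572
```

```bash
python3 -m jog '[{"dx":0.2,"dy":0,"dz":1,"rx":0,"ry":0,"rz":0,"grip":0.53},{"dx":0,"dy":0,"dz":0,"rx":0,"ry":0,"rz":0,"grip":0.53}]'
python3 -m jog '[{"dx":0.2,"dy":0,"dz":1,"rx":0,"ry":0,"rz":0,"grip":0.53},{"dx":0,"dy":0,"dz":0,"rx":0,"ry":0,"rz":0,"grip":0.53}]'
python3 - <<'E'
from m import *
snap('top','t14');a=cen('t14',*P,(300,190,335,230));p=onz('top',*a,.071);d=p[:2]-BAY;print(p,'in bay',d@X,d@Y)
E
```

```text
t: 17.17
tcp_pos: [0.556, -0.1839, 0.0066]
eef_rot: [[0.197, 0.213, 0.957], [-0.043, 0.977, -0.208], [-0.979, -0.0, 0.202]]
wrist_force: [-0.5, 0.1, -0.3]
opening: 0.02
t: 17.33
tcp_pos: [0.5571, -0.1842, 0.0066]
eef_rot: [[0.197, 0.213, 0.957], [-0.043, 0.977, -0.209], [-0.979, -0.0, 0.202]]
wrist_force: [-0.4, -0.2, -0.2]
opening: 0.0203
t14 [18 13  6  6 26] [320.34615385 205.65384615]
[ 0.57852933 -0.19014221  0.071     ] in bay 0.001353262308498204 -0.001731969247850379
```

No wall contact in the force reading yet. Continuing in 1 mm steps.

```bash
python3 -m jog '[{"dx":0.2,"dy":0,"dz":1,"rx":0,"ry":0,"rz":0,"grip":0.53},{"dx":0,"dy":0,"dz":0,"rx":0,"ry":0,"rz":0,"grip":0.53}]' | grep -E 'tcp|force'
python3 -m jog '[{"dx":0.2,"dy":0,"dz":1,"rx":0,"ry":0,"rz":0,"grip":0.53},{"dx":0,"dy":0,"dz":0,"rx":0,"ry":0,"rz":0,"grip":0.53}]'| grep -E 'tcp|force'
python3 - <<'E'
from m import *
s=r.observe()
snap('top','t15');a=cen('t15',*P,(300,190,335,230));p=onz('top',*a,.071);d=p[:2]-BAY;print(p,'in bay',d@X,d@Y)
cv2.imwrite('pics/z15.png',cv2.resize(cv2.imread('pics/t15.png')[155:240,270:370],None,fx=6,fy=6)); snap('wrist','w15')
E
```

```text
tcp_pos: [0.5577, -0.1843, 0.0064]
wrist_force: [-2.2, 1.0, 0.7]
tcp_pos: [0.5581, -0.1845, 0.0063]
wrist_force: [-4.5, 1.1, 1.8]
t15 [18 13  6  6 25] [320.24 205.68]
[ 0.57846159 -0.18983306  0.071     ] in bay 0.001232472372604917 -0.001439471667476501
```

View pics/z15.png

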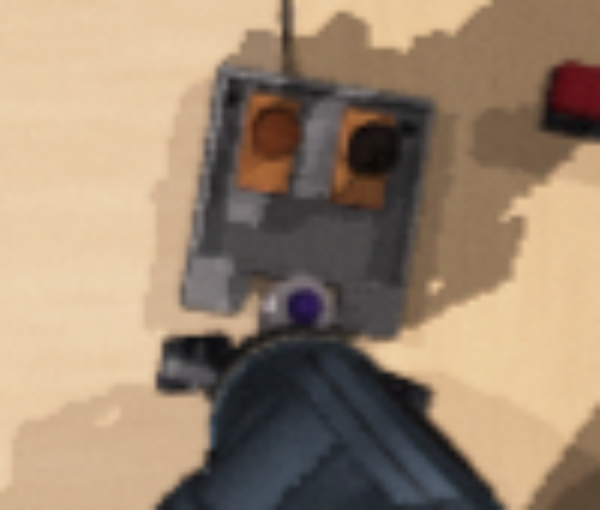

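View pics/w15.png

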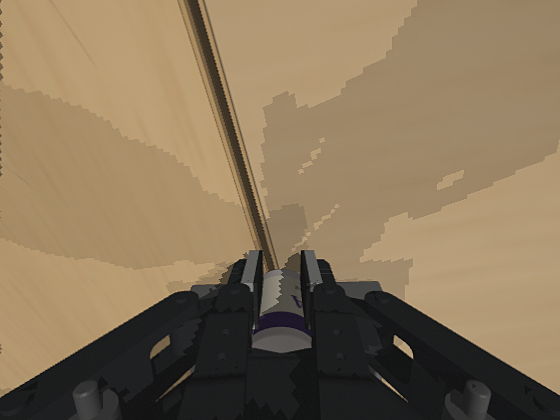

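The force rose to 4.5 N and the bottle stopped, so it is against the back wall. I'll back off straight, then lift.

```bash
python3 -m jog '[{"dx":-0.4,"dy":0,"dz":-2,"rx":0,"ry":0,"rz":0,"grip":0.53},{"dx":-1,"dy":0,"dz":-5,"rx":0,"ry":0,"rz":0,"grip":0.53},{"dx":-1.8,"dy":0,"dz":-8,"rx":0,"ry":0,"rz":0,"grip":0.53},{"dx":-2.2,"dy":0,"dz":-10,"rx":0,"ry":0,"rz":0,"grip":0.53},{"dx":-2.2,"dy":0,"dz":-10,"rx":0,"ry":0,"rz":0,"grip":0.53},{"dx":-2.2,"dy":0,"dz":-10,"rx":0,"ry":0,"rz":0,"grip":0.53},{"dx":0,"dy":0,"dz":0,"rx":0,"ry":0,"rz":0,"grip":0.53}]'
python3 -m jog '[{"dx":-12,"dy":0,"dz":0,"rx":0,"ry":2,"rz":0,"grip":0.53},{"dx":-20,"dy":0,"dz":0,"rx":0,"ry":2,"rz":0,"grip":0.53},{"dx":-25,"dy":0,"dz":0,"rx":0,"ry":2,"rz":0,"grip":0.53},{"dx":-30,"dy":0,"dz":0,"rx":0,"ry":0,"rz":0,"grip":0.53},{"dx":-30,"dy":0,"dz":0,"rx":0,"ry":0,"rz":0,"grip":0.53},{"dx":-20,"dy":0,"dz":0,"rx":0,"ry":0,"rz":0,"grip":0.53},{"dx":0,"dy":0,"dz":0,"rx":0,"ry":0,"rz":0,"grip":0.53}]'
python3 -m jog '[{"dx":0,"dy":30,"dz":0,"rx":0,"ry":0,"rz":0,"grip":0.53},{"dx":0,"dy":30,"dz":0,"rx":0,"ry":0,"rz":0,"grip":0.53},{"dx":0,"dy":30,"dz":0,"rx":0,"ry":0,"rz":0,"grip":0.53},{"dx":0,"dy":30,"dz":0,"rx":0,"ry":0,"rz":0,"grip":0.53},{"dx":0,"dy":30,"dz":0,"rx":0,"ry":0,"rz":0,"grip":0.53},{"dx":0,"dy":0,"dz":0,"rx":0,"ry":0,"rz":0,"grip":0.53},{"dx":0,"dy":0,"dz":0,"rx":0,"ry":0,"rz":0,"grip":0.53}]'
python3 - <<'E'
from m import *
snap('top','t16');snap('scene','s16')
a=cen('t16',*P,(300,190,335,230));p=onz('top',*a,.071);d=p[:2]-BAY;print(p,'in bay',d@X,d@Y)
cv2.imwrite('pics/z16.png',cv2.resize(cv2.imread('pics/t16.png')[155:240,270:370],None,fx=6,fy=6))
E
```

```text
t: 18.4
tcp_pos: [0.5117, -0.1743, 0.0072]
eef_rot: [[0.196, 0.212, 0.957], [-0.043, 0.977, -0.208], [-0.98, -0.001, 0.2]]
wrist_force: [-0.1, -0.4, 0.3]
opening: 0.0202
t: 18.98
tcp_pos: [0.4994, -0.1712, 0.1469]
eef_rot: [[0.102, 0.213, 0.972], [-0.023, 0.977, -0.212], [-0.995, -0.001, 0.104]]
wrist_force: [-0.1, 0.1, 0.3]
opening: 0.02
t: 19.57
tcp_pos: [0.5297, -0.0224, 0.1428]
eef_rot: [[0.096, 0.209, 0.973], [-0.02, 0.978, -0.208], [-0.995, 0.0, 0.098]]
wrist_force: [-0.6, -0.8, 0.5]
opening: 0.0199
t16 [18 13  6  6 25] [320.24 205.68]
[ 0.57846159 -0.18983306  0.071     ] in bay 0.001232472372604917 -0.001439471667476501
```

View pics/z16.png

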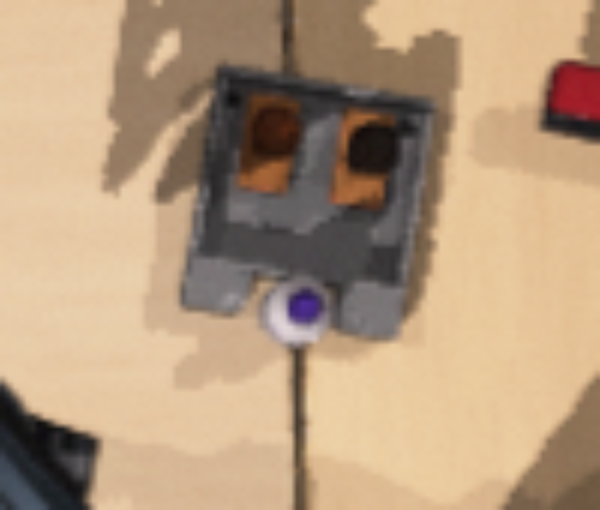

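View pics/s16.png

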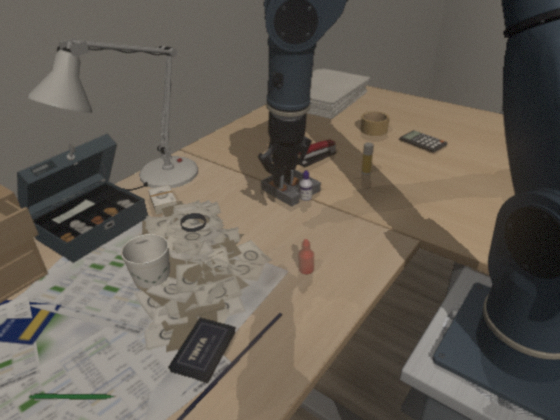

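View pics/t16.png

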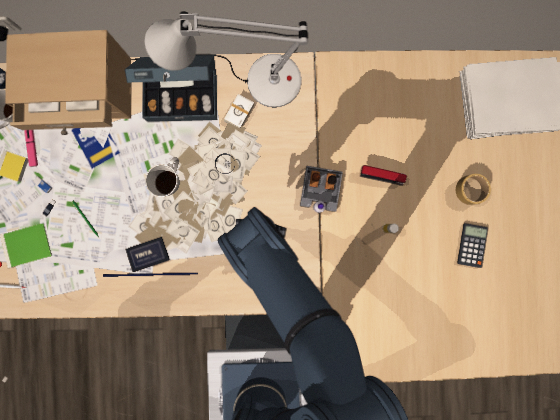

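The bottle stands in the bay (cap at top (320,206), scene (305,176)) and everything else looks unmoved. One last check, with the cap triangulated across both views and upright in a zoom.

Run:
```python
from m import *
a=cen('t16',*P,(300,190,335,230));b=cen('s16',*P,(295,165,318,190))
p,e=tri(a,b);d=p[:2]-BAY;print(p,e,'in bay',d@X,d@Y)
cv2.imwrite('pics/z17.png',cv2.resize(cv2.imread('pics/s16.png')[150:215,255:345],None,fx=8,fy=8,interpolation=cv2.INTER_CUBIC))
s=r.observe();print(s['t'],s['wrist_force'].round(1))
```

```text
t16 [18 13  6  6 25] [320.24 205.68]
s16 [ 9  6  4  8 28] [305.57142857 174.5       ]
[ 0.5785598  -0.18998623  0.06929802] 5.537475495446764e-05 in bay 0.0013559617866590842 -0.001573078493731498
19.6667 [-1.2 -0.8  0.2]
```

View pics/z17.png

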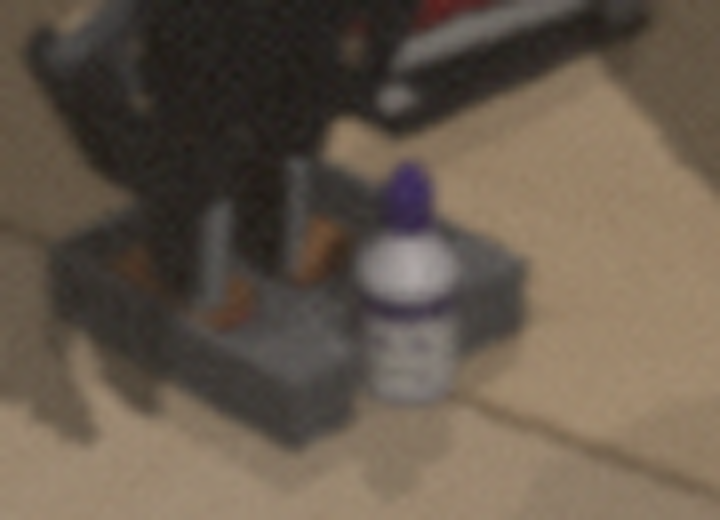

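```bash
python3 -c "
from rig import r
print(r.close_job())"
```

```text
the job is handed in; nothing more can be done
None
```

The ink bottle is standing in the caddy's bay against the back wall, and I handed the job in at about 19.7 s. No verdict was reported.

I pushed it low with the two fingertips held 20 mm apart, in two straight slides: along -y to the bay axis, then along the axis into the bay. It stayed upright and on the desk in every picture.

**Last checks:**
- **Position:** two-view triangulation of the cap puts the bottle at x +1.4 mm, y -1.6 mm from my estimate of the home point.
- **Wall contact:** the push force rose to 4.5 N while the bottle stopped moving.
- **Upright:** the cap height matched the start to within 1 mm, and the zoomed view shows it standing straight.
- **Other things on the desk:** the glue stick, stapler, tub, mug and red look-alike look unmoved in the last pictures. I checked these by eye and did not re-measure them.
- **Robot:** the gripper is clear, about 14 cm above the desk, touching nothing.

**Disagreements:**
- After the first push, the camera and arm estimates of the bottle's position differed by about 2 mm, which is within the calibration. The wall contact settled it.
- My caddy yaw readings ranged from -9° to -12°.
- Joint 6 came close to its lower limit during the second approach, so I reduced the tool tilt from 20° to about 12°.

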